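# Sweep the loose tube caps through the counting gate

### The arm

A 6-joint arm with a two-finger parallel gripper is mounted at the origin on the work surface. World frame = base frame: x ahead of the robot, y to its left, z up, the work surface at z = 0. Lengths are in m, angles in rad, forces in N, time in s.
With the tool pointing down it reaches from about 0.275 to 0.775 m from the base axis. Payload 14.6 kg.
Tool frame: the origin (TCP) lies at the very end of the fingers, on their centre line; the grasp point (between the pads) lies 19 mm behind it; z points along the fingers, y is the direction in which the jaws open and shut (so a half turn about z gives the same grasp; the last joint's range is limited). The gripper opens to 85 mm and grips with 20 to 120 N. Pads are 22 mm wide; open, the fingers measure 114 mm over their backs; the gripper's body (76 mm by 85 mm) begins 54 mm behind the grasp point. The pads swing forward as they close: fully open they stand 13 mm farther back than shut.
Start: joints at [-1.402, 0.263, -0.048, 1.259, 0, 1.415], TCP at [0.167, -0.498, 0.231] pointing down, gripper open.
Joint ranges: [-2.65, 2.65], [-0.89, 1.7], [-1.18, 1.37], [-2.13, 2.11], [-1.35, 1.29], [-3.14, 3.14]. Speed limits (rad/s): [1.89, 1.89, 2.57, 2.79, 3.14, 3.14].

### API

Orientations are given as a rotation vector (axis times angle).
In Python, from plant import arm gives the robot as it stands. The module is installed in compiled form; this text tells all that it offers.
- The arm moves only by the tool move_arm, never from a script. Its argument "commands" is text: rows parted by semicolons, each of 5 numbers parted by spaces: the shift along the world's x, y, z in m, then the turn about the world's z in units of 5 degrees (1.0 is 5 degrees), then the opening, from 0 (shut) to 1 (fully open). A call has 1 to 5 rows; each row shifts and turns the commanded pose from where the row before left it; what a row does not reach is not made up. A row lasts 1/12 s, in which the tool goes at most 41.7 mm and 7.16 degrees, less where a joint would pass 70% of its speed; a pose out of reach is approached as far as the arm can. A call is refused whole if a number of a shift passes 0.0417 or a number of a turn 1, either way. A call with a gripper value outside its range is refused whole. The fingers move at their own pace and stop on an object; "squeeze" is the grip in N (left out, the last holds). Time passes only in rows, so rows that do not move let the fingers close. It gives the time, the measured TCP pose, the force and the opening at its end, in the units of the state.
- arm.observe(): the state, without advancing time (a new reading comes with each control period).
- arm.camera(name): name is "scene" or "top" or "wrist"; returns a dict with "frame" (420x560x3 uint8, red, green, blue), "vertical_fov" (degrees; the focal length in pixels is half the picture's height over the tangent of half this angle, whatever the lens; pixels are square), "cx", "cy" (the principal point, pixels), "pose" (4x4, takes a point from camera to world coordinates); the wrist camera has in their place "T_tool_cam" (4x4, takes a point from camera to tool coordinates, whose origin is the TCP and whose axes are the flange's). Camera axes: x right, y down, z forward; pixel columns grow to the right and rows downward; lengths in m; the calibration is good to about 2 mm. A picture is of the moment at which its call begins: read the wrist's pose just before it. There is no depth.
- arm.sign_off(): hands the job in, once; it reports no verdict.
The state is a dict: "t": time; "joints": joint angles; "joint_velocities": joint speeds; "joint_torque": joint torques, N m; "eef_pos": TCP position; "eef_rot": TCP orientation; "wrist_force": force on the tool from outside, world axes, zero at the start; "wrist_torque": the same for the moment, N m; "width": finger opening in m.
Only numpy, scipy, OpenCV 4.12 (cv2) and the standard library are available. Lean on these libraries where they do the work, as an engineer would, in place of code of your own. Each camera call takes 0.05 s, during which the arm holds its last target.

### The job

Sweep the three loose blue caps on the counting tray through its narrow gate so that they drop into the slot behind it, one cap at a time: each must be down in the slot before the next goes through. Only push the caps lightly along the deck with the fingertips or the outside of the fingers: do not pinch, press hard on, or lift them, and leave the amber vial, the red-lidded jar, the yellow box and the white bottle where they stand.

Things in the scene. Friction and masses are not known exactly. Their poses are not given: they have to be found in the camera images.
- cap_a: blue plastic screw cap, a plain disc with a ribbed rim, 36 mm diameter, 14 mm high, 10 to 17 g, lying loose and flat on the tray's deck; its origin is its centre, 7 mm above the deck. It slides when pushed.
- cap_b: blue plastic screw cap, a plain disc with a ribbed rim, 36 mm diameter, 14 mm high, 10 to 17 g, lying loose and flat on the tray's deck; its origin is its centre, 7 mm above the deck. It slides when pushed.
- cap_c: blue plastic screw cap, a plain disc with a ribbed rim, 36 mm diameter, 14 mm high, 10 to 17 g, lying loose and flat on the tray's deck; its origin is its centre, 7 mm above the deck. It slides when pushed.
- tray: white counting tray with a blue rim, fixed. Origin on the bench (z = 0) right below the middle of the gate; x points level through the gate to the slot, y left, z up. Flat deck 90 mm above the bench; walls 5 mm thick, tops 16 mm above the deck. In tray mm the deck lies between the back wall (inner face x -200), side walls (y +-150) and the gate (x 0).
- gate (a point): middle of the gate, at deck height, axes as the tray's: an opening 46 mm wide between yellow cheeks, at the deck's sharp edge, right before the slot. Two straight grey guide walls lead to it, their inner faces running from (x -80, y +-150) mm to (x 0, y +-23). Outside the guides lie two triangular ledges at deck height, with the vial and the jar.
- slot (a point): middle of the slot's opening, at deck height, 38 mm past the gate, axes as the tray's. An open pocket with clear walls, 76 mm (tray x, from the gate on) by 84 mm (tray y), 84 mm deep below the deck; its outer walls rise 16 mm above the deck. A cap tips in once its centre has passed the deck's edge at the gate.
- vial: small amber glass vial with a black cap, 24 mm diameter, 42 mm tall, loose, standing on one of the two triangular ledges beside the gate; origin at the centre of its underside. Must be left alone.
- jar: small white jar with a red lid, 28 mm diameter, 34 mm tall, loose, standing on the other triangular ledge; origin at the centre of its underside. Must be left alone.
- tip_box: yellow-topped box, 77 x 112 mm, 56 mm tall, loose, standing on the bench at one side of the tray; origin at the centre of its underside. Must be left alone.
- wash_bottle: white plastic bottle with a blue cap, 60 mm diameter, 120 mm tall, loose, standing on the bench at the other side of the tray; origin at the centre of its underside. Must be left alone.
Not all that is in view belongs to the job. Leave any purple or turquoise look-alike of the cap_c alone. Leave any brown look-alike of the cap_b alone.

How it is judged:
On the way, in this order (a step that is already met when the one before it is completed fails the run):
1. one cap, any one, is down in the slot while the other two are still on the deck, not yet through the gate ((((z of cap_a in the frame of slot below -0.018 m and x of cap_a in the frame of slot between -0.04 and 0.04 m and y of cap_a in the frame of slot between -0.044 and 0.044 m) and (z of cap_b in the frame of slot above 0 m and x of cap_b in the frame of slot below -0.038 m) and (z of cap_c in the frame of slot above 0 m and x of cap_c in the frame of slot below -0.038 m)) or ((z of cap_b in the frame of slot below -0.018 m and x of cap_b in the frame of slot between -0.04 and 0.04 m and y of cap_b in the frame of slot between -0.044 and 0.044 m) and (z of cap_a in the frame of slot above 0 m and x of cap_a in the frame of slot below -0.038 m) and (z of cap_c in the frame of slot above 0 m and x of cap_c in the frame of slot below -0.038 m)) or ((z of cap_c in the frame of slot below -0.018 m and x of cap_c in the frame of slot between -0.04 and 0.04 m and y of cap_c in the frame of slot between -0.044 and 0.044 m) and (z of cap_a in the frame of slot above 0 m and x of cap_a in the frame of slot below -0.038 m) and (z of cap_b in the frame of slot above 0 m and x of cap_b in the frame of slot below -0.038 m)))), for 0.2 s.
2. a second cap is down in the slot while the last is still on the deck, not yet through the gate ((((z of cap_a in the frame of slot above 0 m and x of cap_a in the frame of slot below -0.038 m) and (z of cap_b in the frame of slot below -0.018 m and x of cap_b in the frame of slot between -0.04 and 0.04 m and y of cap_b in the frame of slot between -0.044 and 0.044 m) and (z of cap_c in the frame of slot below -0.018 m and x of cap_c in the frame of slot between -0.04 and 0.04 m and y of cap_c in the frame of slot between -0.044 and 0.044 m)) or ((z of cap_b in the frame of slot above 0 m and x of cap_b in the frame of slot below -0.038 m) and (z of cap_a in the frame of slot below -0.018 m and x of cap_a in the frame of slot between -0.04 and 0.04 m and y of cap_a in the frame of slot between -0.044 and 0.044 m) and (z of cap_c in the frame of slot below -0.018 m and x of cap_c in the frame of slot between -0.04 and 0.04 m and y of cap_c in the frame of slot between -0.044 and 0.044 m)) or ((z of cap_c in the frame of slot above 0 m and x of cap_c in the frame of slot below -0.038 m) and (z of cap_a in the frame of slot below -0.018 m and x of cap_a in the frame of slot between -0.04 and 0.04 m and y of cap_a in the frame of slot between -0.044 and 0.044 m) and (z of cap_b in the frame of slot below -0.018 m and x of cap_b in the frame of slot between -0.04 and 0.04 m and y of cap_b in the frame of slot between -0.044 and 0.044 m)))), for 0.2 s.
At the end, for the whole second after the job is handed in: All three caps lie at rest in the slot, their centres at least 18 mm below the deck and between the slot's walls; the vial and the jar stand upright (z of each of cap_a, cap_b, cap_c in the frame of slot below -0.018 m and x of cap_a in the frame of slot between -0.04 and 0.04 m and y of cap_a in the frame of slot between -0.044 and 0.044 m and x of cap_b in the frame of slot between -0.04 and 0.04 m and y of cap_b in the frame of slot between -0.044 and 0.044 m and x of cap_c in the frame of slot between -0.04 and 0.04 m and y of cap_c in the frame of slot between -0.044 and 0.044 m and linear speed of each of cap_a, cap_b, cap_c below 0.02 m/s and angle between each of vial, jar's own z axis and vertical below 0.2 rad); the robot touches nothing.
It fails at once if a cap is lifted: its centre comes more than 22 mm above the deck (lying flat it is at 7 mm, on edge at 18 mm) (z of any of cap_a, cap_b, cap_c in the frame of slot above 0.022 m).
It fails at once if a cap is pinched or pressed: more than 20 N between the fingers and a cap (contact force between the fingers and cap_a above 20 N or contact force between the fingers and cap_b above 20 N or contact force between the fingers and cap_c above 20 N).
It fails at once if the vial, jar, box or bottle is moved more than 15 mm or tipped (distance of any of vial, jar, tip_box, wash_bottle from where it was at the start of the episode above 0.015 m or angle between any of vial, jar, tip_box, wash_bottle's own z axis and vertical above 0.3 rad).
It also fails if it takes over 69 s, if anything falls off the work surface, if the arm or the gripper's body presses on something with over 40 N, if the wrist force passes 120 N, or if a joint passes its speed limit or range.

## Working session

There is one attempt and no reset: what is moved stays moved. The work goes in short steps, Python scripts to look and compute and a tool call to move; the robot and the scene stay as the last step left them, time stands still between calls to the robot, and variables do not carry over. Pictures are saved under pics/ and viewed, and the job is handed in when it is done.

Besides the shell and the picture viewer there is one more tool, called after ">>>" as a command line: name --argument value ..., lists and objects as JSON in quotes. move_arm: Moves the arm, as the interface text tells. Its arguments: {"type":"object","properties":{"commands":{"type":"string"},"squeeze":{"type":"number"}},"required":["commands"]}

```bash
mkdir -p pics; cat > h.py <<'E'
import numpy as np, cv2
from plant import arm
def shot(n,f):
    c=arm.camera(n); cv2.imwrite('pics/'+f,c['frame'][:,:,::-1]); return c
def ray(c,u,v,z):
    f=c['frame'].shape[0]/2/np.tan(np.radians(c['vertical_fov'])/2)
    d=np.array([(u-c['cx'])/f,(v-c['cy'])/f,1]); P=np.array(c['pose']); d=P[:3,:3]@d; o=P[:3,3]
    return o+d*(z-o[2])/d[2]
E
python3 - <<'E'
from h import *
import pickle
print(arm.observe())
for n in('top','scene'):
    c=shot(n,n+'0.png'); pickle.dump(c,open(n+'.pkl','wb')); print(n,c['vertical_fov'],c['cx'],c['cy'],np.round(c['pose'],3))
E
```

```text
{'t': 0.0, 'joints': array([-1.40227156e+00,  2.63550977e-01, -4.89378588e-02,  1.25938697e+00,
       -7.71893301e-06,  1.41550990e+00]), 'joint_velocities': array([ 0.00034931,  0.00021982, -0.00098528,  0.00069189, -0.00062727,
       -0.000432  ]), 'joint_torque': array([-2.83607958e-03, -6.37614870e+01,  3.84568441e+01,  1.37625367e-02,
       -2.23623269e-04, -1.14428053e-05]), 'eef_pos': array([ 0.16699966, -0.49744783,  0.23081021]), 'eef_rot': array([-3.09944128e+00, -5.06248156e-01,  2.33402592e-05]), 'wrist_force': array([ 0.87150892,  1.21064412, -0.89993246]), 'wrist_torque': array([-0.02189344,  0.01221047,  0.00898082]), 'width': 0.0851944634556788}
top 49.213621899001744 277.8957518369576 208.08809747154908 [[ 0.019 -0.988  0.153  0.4  ]
 [-1.    -0.018  0.006  0.025]
 [-0.003 -0.153 -0.988  1.13 ]
 [ 0.     0.     0.     1.   ]]
scene 57.47031839190484 279.24897017360786 207.33849438254663 [[-0.281  0.789 -0.546  1.064]
 [ 0.96   0.239 -0.149  0.182]
 [ 0.013 -0.566 -0.824  0.877]
 [ 0.     0.     0.     1.   ]]
```

View pics/top0.png

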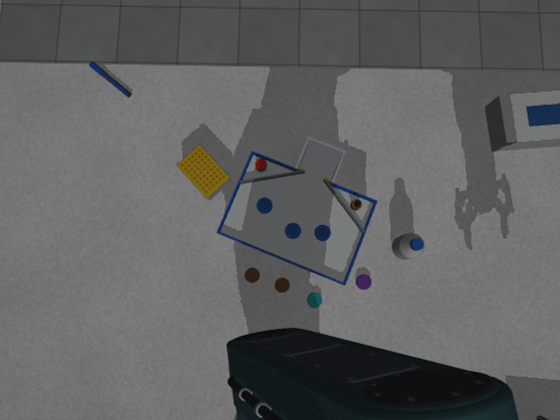

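View pics/scene0.png

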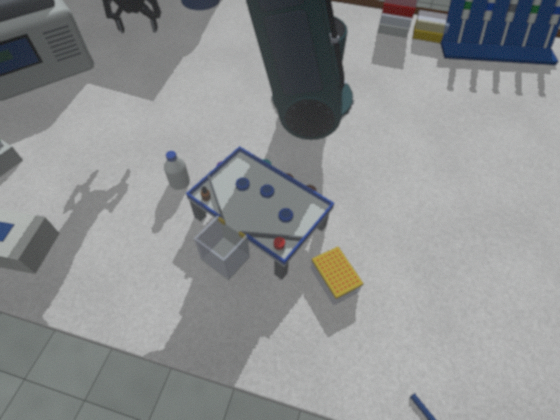

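```bash
python3 - <<'E'
from h import *
import pickle
c=pickle.load(open('top.pkl','rb'))
f=c['frame'][130:300,170:440,::-1]
cv2.imwrite('pics/top_crop.png',cv2.resize(f,None,fx=2.96,fy=2.96,interpolation=cv2.INTER_CUBIC))
c=pickle.load(open('scene.pkl','rb'))
f=c['frame'][130:300,170:370,::-1]
cv2.imwrite('pics/scene_crop.png',cv2.resize(f,None,fx=3.5,fy=3.5,interpolation=cv2.INTER_CUBIC))
E
```

```text
(no output)
```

View pics/top_crop.png

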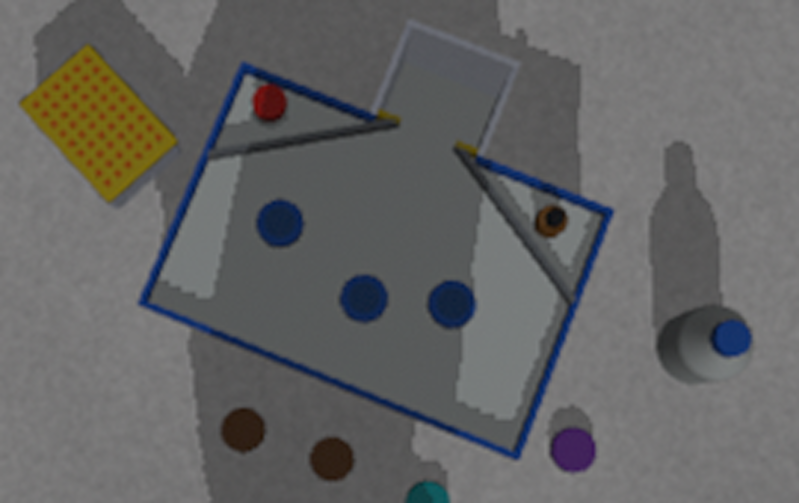

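View pics/scene_crop.png

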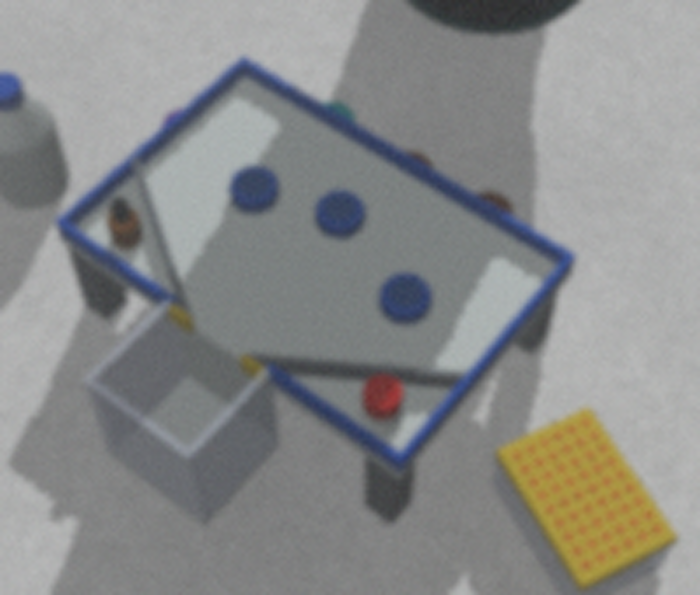

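```bash
cat >> h.py <<'E'
def project(c,P):
    f=c['frame'].shape[0]/2/np.tan(np.radians(c['vertical_fov'])/2)
    M=np.linalg.inv(np.array(c['pose'])); q=(M[:3,:3]@np.asarray(P,float).T).T+M[:3,3]
    return np.c_[c['cx']+f*q[:,0]/q[:,2],c['cy']+f*q[:,1]/q[:,2]]
def w2t(p,T): 
    x,y,th=T; d=np.asarray(p)[...,:2]-[x,y]; c,s=np.cos(th),np.sin(th)
    return np.stack([d[...,0]*c+d[...,1]*s,-d[...,0]*s+d[...,1]*c],-1)
def t2w(p,T):
    x,y,th=T; p=np.asarray(p); c,s=np.cos(th),np.sin(th)
    return np.stack([x+p[...,0]*c-p[...,1]*s,y+p[...,0]*s+p[...,1]*c],-1)
E
python3 - <<'E'
from h import *
import pickle
from scipy.optimize import least_squares
ct=pickle.load(open('top.pkl','rb')); cs=pickle.load(open('scene.pkl','rb'))
cropT=lambda a:np.array(a)/2.96+[170,130]; cropS=lambda a:np.array(a)/3.5+[170,130]
# outer rim corners mid of blue, top z .106
tp=cropT([(144,299),(245,69),(608,212),(517,454),(391,22+0)][:4]); sp=cropT([(571,260),(402,459),(66,223),(243,66)])
W=lambda c,P,z:np.array([ray(c,u,v,z) for u,v in P])[:,:2]
a=W(ct,tp,.106);b=W(cs,sp,.106); print(np.round(a,4));print(np.round(b,4))
for q in(a,b): print([round(np.linalg.norm(q[i]-q[(i+1)%4]),4) for i in range(4)])
mod=np.array([(-.2025,.1525),(.0025,.1525),(.0025,-.1525),(-.2025,-.1525)])
for nm,q in(('t',a),('s',b),('m',(a+b)/2)):
    r=least_squares(lambda T:(t2w(mod,T)-q).ravel(),[.45,0,.2]);print(nm,r.x,np.round(r.fun*1e3,1))
    T=r.x
    cap=W(ct,cropT([(280,221),(363,296),(451,302)]),.104); print(' cap world',np.round(cap,4),'tray',np.round(w2t(cap,T)*1e3,1))
    cap=W(cs,cropT([(406,294),(341,209),(255,184)]),.104); print(' capS world',np.round(cap,4),'tray',np.round(w2t(cap,T)*1e3,1))
    print(' cheeks',np.round(w2t(W(ct,cropT([(398,124),(457,148)]),.106),T)*1e3,1),'slot end',np.round(w2t(W(ct,cropT([(409,22),(518,64)]),.106),T)*1e3,1))
    print(' jar,vial top',np.round(w2t(W(ct,cropT([(270,102)]),.124),T)*1e3,1),np.round(w2t(W(ct,cropT([(555,216)]),.132),T)*1e3,1))
E
```

```text
[[ 0.504   0.1626]
 [ 0.685   0.0909]
 [ 0.5773 -0.1896]
 [ 0.3934 -0.1194]]
[[ 0.5234  0.2439]
 [ 0.73    0.154 ]
 [ 0.6081 -0.1626]
 [ 0.4    -0.0787]]
[np.float64(0.1946), np.float64(0.3005), np.float64(0.1968), np.float64(0.3029)]
[np.float64(0.2253), np.float64(0.3393), np.float64(0.2244), np.float64(0.3454)]
t [ 0.63313861 -0.05008074 -0.37035452] [-4.5  2.8  5.7  0.3  3.  -3.6 -4.2  0.5]
 cap world [[ 0.5661  0.061 ]
 [ 0.5096 -0.0033]
 [ 0.5062 -0.0701]] tray [[-102.7   79.3]
 [-132.1   -1.1]
 [-111.1  -64.6]]
 capS world [[ 0.5922  0.1229]
 [ 0.5272  0.0506]
 [ 0.5233 -0.0265]] tray [[-100.7  146.5]
 [-135.2   55.5]
 [-110.9  -17.8]]
 cheeks [[  1.6  23.8]
 [  1.3 -25.2]] slot end [[ 80.7  46.2]
 [ 81.4 -44.8]]
 jar,vial top [[-23.6 119.7]] [[ -25.5 -111.4]]
s [ 0.65840305  0.00247361 -0.37557028] [  2.6 -25.2 -13.3 -10.6  -3.3  22.3  14.1  13.6]
 cap world [[ 0.5661  0.061 ]
 [ 0.5096 -0.0033]
 [ 0.5062 -0.0701]] tray [[-107.4   20.6]
 [-136.3  -60. ]
 [-114.9 -123.3]]
 capS world [[ 0.5922  0.1229]
 [ 0.5272  0.0506]
 [ 0.5233 -0.0265]] tray [[-105.7   87.8]
 [-139.7   -3.3]
 [-115.   -76.5]]
 cheeks [[ -2.7 -34.3]
 [ -2.8 -83.4]] slot end [[  76.3  -11.6]
 [  77.4 -102.5]]
 jar,vial top [[-28.5  61.4]] [[ -29.1 -169.7]]
m [ 0.64576497 -0.02381946 -0.37313182] [ -0.9 -11.2  -3.8  -5.2  -0.2   9.3   4.9   7.1]
 cap world [[ 0.5661  0.061 ]
 [ 0.5096 -0.0033]
 [ 0.5062 -0.0701]] tray [[-105.1   49.9]
 [-134.3  -30.6]
 [-113.1  -94. ]]
 capS world [[ 0.5922  0.1229]
 [ 0.5272  0.0506]
 [ 0.5233 -0.0265]] tray [[-103.3  117.1]
 [-137.5   26.1]
 [-113.1  -47.1]]
 cheeks [[ -0.6  -5.2]
 [ -0.9 -54.3]] slot end [[ 78.4  17.4]
 [ 79.3 -73.6]]
 jar,vial top [[-26.1  90.5]] [[ -27.4 -140.5]]
```

```bash
python3 - <<'E'
from h import *
import pickle
for n in('top','scene'):
    c=pickle.load(open(n+'.pkl','rb')); print(n,c['frame'].shape,c.keys(),c['pose'].shape,ray(c,286,214,.104),ray(c,c['cx'],c['cy'],.104)); print(np.linalg.det(c['pose'][:3,:3]))
E
```

```text
top (420, 560, 3) dict_keys(['frame', 'vertical_fov', 'cx', 'cy', 'pose']) (4, 4) [0.54559206 0.0121609  0.104     ] [0.55876792 0.03071651 0.104     ]
0.9999999999999994
scene (420, 560, 3) dict_keys(['frame', 'vertical_fov', 'cx', 'cy', 'pose']) (4, 4) [0.56497281 0.0633168  0.104     ] [0.55092667 0.04216145 0.104     ]
1.0000000000000004
```

```bash
python3 - <<'E'
from h import *
import pickle
cs=pickle.load(open('scene.pkl','rb'));cropS=lambda a:np.array(a)/3.5+[170,130]
print(cropS([(406,294)]), [ray(cs,u,v,.104) for u,v in cropS([(406,294)])], ray(cs,286,214,.104),ray(cs,286.,214.,.104), ray(cs,np.float64(286),214.,.104))
E
```

```text
[[286. 214.]] [array([0.56497281, 0.0633168 , 0.104     ])] [0.56497281 0.0633168  0.104     ] [0.56497281 0.0633168  0.104     ] [0.56497281 0.0633168  0.104     ]
```

```bash
python3 - <<'E'
from h import *
import pickle
from scipy.optimize import least_squares
ct=pickle.load(open('top.pkl','rb')); cs=pickle.load(open('scene.pkl','rb'))
cropT=lambda a:np.array(a)/2.96+[170,130]; cropS=lambda a:np.array(a)/3.5+[170,130]
W=lambda c,P,z:np.array([ray(c,u,v,z) for u,v in P])[:,:2]
print(W(cs,cropS([(406,294),(341,209),(255,184)]),.104), W(cs,cropS([(406,294)]),.104))
b=W(cs,cropS([(571,260),(402,459),(66,223),(243,66)]),.106);print(b)
print(cs['vertical_fov'],cs['pose'])
E
```

```text
[[ 0.56497281  0.0633168 ]
 [ 0.50769842 -0.0016587 ]
 [ 0.50409743 -0.06865353]] [[0.56497281 0.0633168 ]]
[[ 0.50505475  0.16700438]
 [ 0.6882657   0.09541282]
 [ 0.57801342 -0.18501778]
 [ 0.39814358 -0.11573223]]
57.47031839190484 [[-0.28121494  0.7889808  -0.54628515  1.06357386]
 [ 0.95955997  0.23875215 -0.14913774  0.18211591]
 [ 0.01275994 -0.56613312 -0.82421506  0.87746334]
 [ 0.          0.          0.          1.        ]]
```

```bash
python3 - <<'E'
from h import *
import pickle
from scipy.optimize import least_squares
ct=pickle.load(open('top.pkl','rb')); cs=pickle.load(open('scene.pkl','rb'))
cropT=lambda a:np.array(a)/2.96+[170,130]; cropS=lambda a:np.array(a)/3.5+[170,130]
W=lambda c,P,z:np.array([ray(c,u,v,z) for u,v in P])[:,:2]
a=W(ct,cropT([(144,299),(245,69),(608,212),(517,454)]),.106);b=W(cs,cropS([(571,260),(402,459),(66,223),(243,66)]),.106)
print(a,b)
for q in(a,b): print([round(np.linalg.norm(q[i]-q[(i+1)%4]),4) for i in range(4)])
mod=np.array([(-.2025,.1525),(-.0025,.1525),(-.0025,-.1525),(-.2025,-.1525)])
ch=W(ct,cropT([(398,124),(457,148)]),.106); se=W(ct,cropT([(409,22),(518,64)]),.106)
for nm,q in(('t',a),('s',b)):
    r=least_squares(lambda T:(t2w(mod,T)-q).ravel(),[.45,0,.2]);T=r.x;print(nm,T,np.round(r.fun*1e3,1))
    for p in (W(ct,cropT([(280,221),(363,296),(451,302)]),.104),W(cs,cropS([(406,294),(341,209),(255,184)]),.104),ch,se): print(np.round(w2t(p,T)*1e3,1).tolist())
E
```

```text
[[ 0.50402381  0.16257613]
 [ 0.68496589  0.0909165 ]
 [ 0.57728395 -0.18959571]
 [ 0.39340114 -0.1194415 ]] [[ 0.50505475  0.16700438]
 [ 0.6882657   0.09541282]
 [ 0.57801342 -0.18501778]
 [ 0.39814358 -0.11573223]]
[np.float64(0.1946), np.float64(0.3005), np.float64(0.1968), np.float64(0.3029)]
[np.float64(0.1967), np.float64(0.3013), np.float64(0.1928), np.float64(0.3023)]
t [ 0.63546921 -0.05098533 -0.37035165] [-2.1  1.9  3.4  1.2  0.7 -2.6 -1.9 -0.4]
[[-105.2, 79.3], [-134.6, -1.1], [-113.6, -64.6]]
[[-107.1, 81.0], [-137.0, -0.3], [-116.1, -64.0]]
[[-0.9, 23.8], [-1.2, -25.2]]
[[78.2, 46.2], [78.9, -44.8]]
s [ 0.6379825  -0.04652069 -0.36865992] [-1.   1.7  2.3  1.2  2.7 -2.9 -4.  -0.1]
[[-105.8, 74.4], [-135.4, -6.0], [-114.4, -69.5]]
[[-107.7, 76.1], [-137.7, -5.1], [-116.9, -68.9]]
[[-1.6, 18.8], [-2.0, -30.3]]
[[77.6, 41.0], [78.0, -50.0]]
```

```bash
cat >> h.py <<'E'
T=(0.636,-0.051,-0.370)
E
python3 - <<'E'
from h import *
print(np.round(t2w([[-.175,-.001],[-.06,0],[-.02,0],[-.1,0]],T),4))
E
```

```text
[[ 0.4725  0.0114]
 [ 0.5801 -0.0293]
 [ 0.6174 -0.0438]
 [ 0.5428 -0.0148]]
```

>>> move_arm --commands "0.010 0.02 0 1 0.25; 0.010 0.02 0 1 0.25; 0.010 0.02 0 1 0.25; 0.010 0.02 0 1 0.25; 0.010 0.02 0 1 0.25"

```text
t: 0.52
eef_pos: [0.2173, -0.3966, 0.231]
eef_rot: [-2.914, -1.171, -0.0]
wrist_force: [1.2, 0.3, -0.0]
width: 0.0252
```

>>> move_arm --commands "0.011 0.018 0 1 0.25; 0.011 0.018 0 1 0.25; 0.011 0.018 0 1 0.25; 0.011 0.018 0 1 0.25; 0.011 0.018 0 1 0.25"

```text
t: 0.93
eef_pos: [0.2723, -0.3066, 0.2311]
eef_rot: [-2.592, -1.774, -0.0]
wrist_force: [0.7, -0.8, 1.1]
width: 0.0212
```

>>> move_arm --commands "0.011 0.018 0 1 0.25; 0.011 0.018 0 1 0.25; 0.011 0.018 0 1 0.25; 0.011 0.018 0 1 0.25; 0.011 0.018 0 1 0.25"

```text
t: 1.35
eef_pos: [0.3273, -0.2167, 0.2312]
eef_rot: [-2.146, -2.294, -0.0]
wrist_force: [-0.2, 0.4, -0.6]
width: 0.0214
```

>>> move_arm --commands "0.011 0.018 0 1 0.25; 0.011 0.018 0 1 0.25; 0.011 0.018 0 1 0.25; 0.011 0.018 0 1 0.25; 0.011 0.018 0 1 0.25"

```text
t: 1.77
eef_pos: [0.3823, -0.1267, 0.2312]
eef_rot: [-1.599, -2.704, 0.0]
wrist_force: [0.1, -0.4, -0.8]
width: 0.0213
```

>>> move_arm --commands "0.011 0.018 0 1 0.25; 0.011 0.018 0 1 0.25; 0.011 0.018 0 1 0.25; 0.011 0.018 0 1 0.25; 0.011 0.018 0 1 0.25"

```text
t: 2.18
eef_pos: [0.4373, -0.0366, 0.2311]
eef_rot: [-0.976, -2.986, 0.0]
wrist_force: [0.3, -0.4, 0.5]
width: 0.0214
```

>>> move_arm --commands "0.011 0.018 0 1 0.25; 0.011 0.018 0 1 0.25; 0.011 0.012 0 1 0.25; 0 0 0 0 0.25"

```text
t: 2.52
eef_pos: [0.4712, 0.0121, 0.2309]
eef_rot: [-0.573, -3.089, -0.001]
wrist_force: [-0.6, 0.4, 0.3]
width: 0.0213
```

```bash
cat >> h.py <<'E'
def yaw(rv):
    import math; R=cv2.Rodrigues(np.asarray(rv,float))[0]; return math.degrees(math.atan2(R[1,0],R[0,0]))
def wristpose():
    s=arm.observe(); c=shot('wrist','tmp.png'); M=np.eye(4); M[:3,:3]=cv2.Rodrigues(np.asarray(s['eef_rot']))[0]; M[:3,3]=s['eef_pos']
    c['pose']=M@np.array(c['T_tool_cam']); return c
E
python3 - <<'E'
from h import *
s=arm.observe(); print(s['t'],s['eef_pos'],yaw(s['eef_rot']),w2t(s['eef_pos'],T),s['width'],s['joints'])
c=wristpose(); cv2.imwrite('pics/w1.png',c['frame'][:,:,::-1])
shot('scene','s1.png')
import pickle; pickle.dump(c,open('w1.pkl','wb')); print(c['T_tool_cam'],c['vertical_fov'])
E
```

```text
2.5167 [0.47124799 0.01205687 0.23085807] 158.972027531874 [-0.17640514 -0.00078723] 0.021294223724152357 [-1.47837405e-01  1.71584001e-01 -1.72277088e-01  1.22718400e+00
  4.90124017e-04  2.19169963e-01]
[[ 5.71371045e-04 -9.63533022e-01 -2.67588842e-01  6.97397836e-02]
 [ 9.99999788e-01  4.67351856e-04  4.52417884e-04  9.88411522e-04]
 [-3.10861429e-04 -2.67589044e-01  9.63533086e-01 -1.43553218e-01]
 [ 0.00000000e+00  0.00000000e+00  0.00000000e+00  1.00000000e+00]] 70.1109433108465
```

View pics/w1.png

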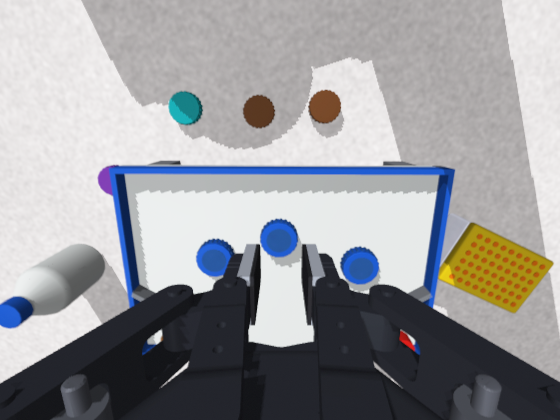

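View pics/s1.png

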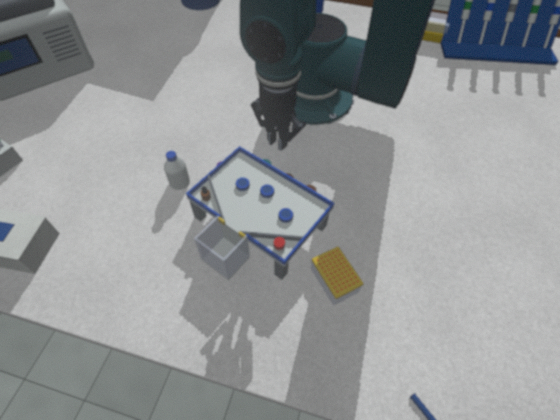

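```bash
python3 - <<'E'
from h import *
import pickle
c=pickle.load(open('w1.pkl','rb'))
for n,(u,v,z) in dict(B=(278.5,236,.104),C=(214,256,.104),A=(360,264,.104),cornL=(113,171,.106),cornR=(452,172,.106),inL=(123,177,.106),inR=(445,177,.106)).items():
    p=ray(c,u,v,z); print(n,np.round(p[:2],4),np.round(w2t(p,T)*1e3,1))
E
```

```text
B [ 0.5019 -0.0007] [-143.2   -1.6]
C [ 0.4987 -0.0673] [-122.1  -64.9]
A [0.5584 0.0639] [-113.9   79.1]
cornL [ 0.3897 -0.117 ] [-205.7 -150.6]
cornR [0.5    0.1676] [-205.9  154.6]
inL [ 0.3978 -0.1112] [-200.3 -142.3]
inR [0.5022 0.1607] [-201.3  149. ]
```

```bash
python3 - <<'E'
from h import *
c=cv2.imread('pics/w1.png')[200:300,180:400]
cv2.imwrite('pics/w1c.png',cv2.resize(c,None,fx=3.6,fy=3.6,interpolation=cv2.INTER_CUBIC))
E
```

```text
(no output)
```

View pics/w1c.png

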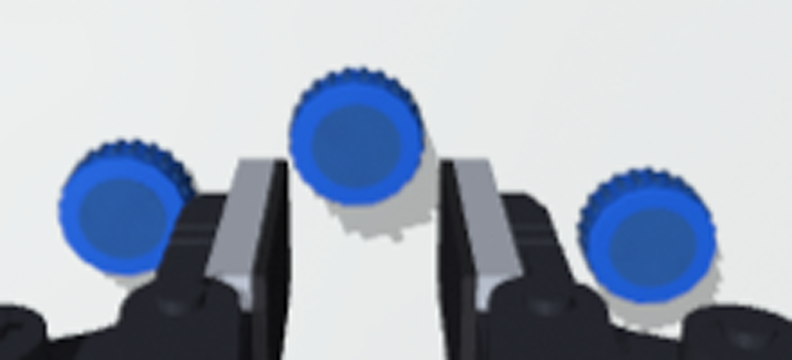

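>>> move_arm --commands "-0.0033 0.001 -0.03 0 0.25; 0 0 -0.03 0 0.25; 0 0 -0.03 0 0.25; 0 0 -0.03 0 0.25; 0 0 0 0 0.25"

```text
t: 3.03
eef_pos: [0.4635, 0.011, 0.1073]
eef_rot: [-0.587, -3.079, 0.001]
wrist_force: [-0.5, 0.5, 0.1]
width: 0.0212
```

```bash
python3 - <<'E'
from h import *
s=arm.observe(); print(s['t'],s['eef_pos'],w2t(s['eef_pos'],T),s['width'])
c=wristpose(); cv2.imwrite('pics/w2.png',c['frame'][:,:,::-1])
E
```

```text
3.0333 [0.4635336  0.01101566 0.10726663] [-0.18322096 -0.00454762] 0.021182320051726964
```

View pics/w2.png

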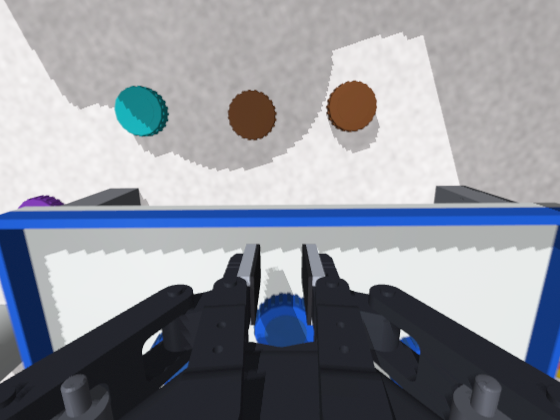

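>>> move_arm --commands "0.004 0.002 -0.006 0 0.25; 0 0 -0.006 0 0.25; 0 0 0 0 0.25; 0 0 0 0 0.25"

```text
t: 3.42
eef_pos: [0.4711, 0.0132, 0.0999]
eef_rot: [0.585, 3.086, 0.0]
wrist_force: [-0.7, 0.1, -1.0]
width: 0.0217
```

>>> move_arm --commands "0.0056 -0.0022 -0.004 0 0.25; 0.0056 -0.0022 0 0 0.25; 0.0056 -0.0022 0 0 0.25; 0.0056 -0.0022 0 0 0.25; 0.0056 -0.0022 0 0 0.25"

```text
t: 3.83
eef_pos: [0.4996, 0.0019, 0.0954]
eef_rot: [0.585, 3.086, -0.0]
wrist_force: [-0.7, -0.4, -0.5]
width: 0.0215
```

>>> move_arm --commands "0.0065 -0.0025 0 0 0.25; 0.0065 -0.0025 0 0 0.25; 0.0065 -0.0025 0 0 0.25; 0.0065 -0.0025 0 0 0.25; 0 0 0 0 0.25"

```text
t: 4.25
eef_pos: [0.5261, -0.0083, 0.0952]
eef_rot: [0.585, 3.086, -0.0]
wrist_force: [0.3, 0.4, -0.0]
width: 0.0215
```

```bash
python3 - <<'E'
from h import *
s=arm.observe(); print(s['t'],s['eef_pos'],w2t(s['eef_pos'],T),s['width'])
for n in('top','scene','wrist'):
    c=shot(n,n+'3.png')
f=cv2.imread('pics/scene3.png')[130:300,170:370]
g=cv2.imread('pics/wrist3.png')
cv2.imwrite('pics/m3.png',np.hstack([cv2.resize(f,(400,340),interpolation=cv2.INTER_CUBIC),cv2.resize(g,(400,340))]))
E
```

```text
4.25 [ 0.52609705 -0.00826645  0.09519514] [-1.17918637e-01  9.90566855e-05] 0.021472561344922324
```

View pics/m3.png

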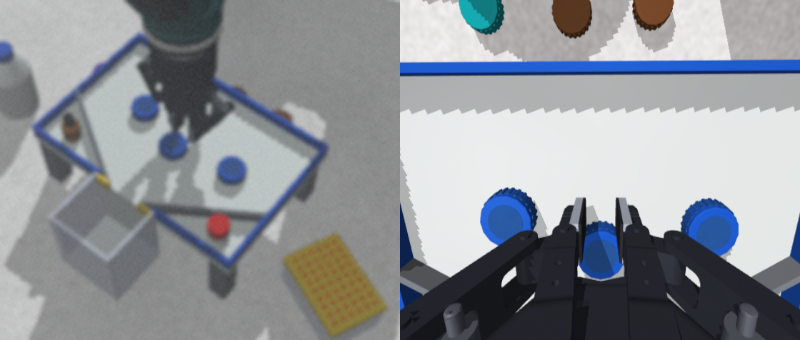

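>>> move_arm --commands "0.0065 -0.0025 0 0 0.25; 0.0065 -0.0025 0 0 0.25; 0.0065 -0.0025 0 0 0.25; 0.0065 -0.0025 0 0 0.25; 0.0065 -0.0025 0 0 0.25"

```text
t: 4.82
eef_pos: [0.5581, -0.0206, 0.0953]
eef_rot: [0.585, 3.087, 0.0]
wrist_force: [-0.0, 0.4, -0.0]
width: 0.0211
```

>>> move_arm --commands "0.0065 -0.0025 0 0 0.25; 0.0065 -0.0025 0 0 0.25; 0.0065 -0.0025 0 0 0.25; 0.0065 -0.0025 0 0 0.25; 0 0 0 0 0.25"

```text
t: 5.23
eef_pos: [0.5845, -0.0308, 0.0951]
eef_rot: [0.585, 3.086, -0.0]
wrist_force: [-0.3, -1.3, 0.7]
width: 0.0213
```

```bash
cat >> h.py <<'E'
def look(k):
    s=arm.observe(); print(s['t'],s['eef_pos'],np.round(w2t(s['eef_pos'],T)*1e3,1),yaw(s['eef_rot']),s['width'],s['wrist_force'])
    for n in('scene','wrist'): shot(n,'%s%s.png'%(n,k))
    f=cv2.imread('pics/scene%s.png'%k)[130:300,170:370]
    g=cv2.imread('pics/wrist%s.png'%k)
    cv2.imwrite('pics/m%s.png'%k,np.hstack([cv2.resize(f,(400,340),interpolation=cv2.INTER_CUBIC),cv2.resize(g,(400,340))]))
E
python3 -c "
from h import *
look('4')"
```

```text
5.2333 [ 0.58452114 -0.03075393  0.09513246] [-55.3   0.3] 158.53582739717558 0.021265699231986054 [-0.31617352 -1.28230201  0.74424044]
```

View pics/m4.png

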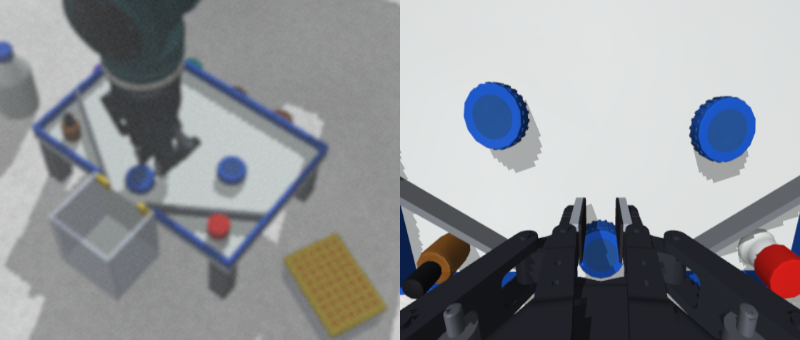

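>>> move_arm --commands "0.0056 -0.0022 0 0 0.25; 0.0056 -0.0022 0 0 0.25; 0.0056 -0.0022 0 0 0.25; 0.0056 -0.0022 0 0 0.25; 0 0 0 0 0.25"

```text
t: 5.75
eef_pos: [0.6068, -0.0395, 0.0952]
eef_rot: [0.585, 3.086, -0.0]
wrist_force: [-0.4, -0.2, -0.1]
width: 0.021
```

>>> move_arm --commands "0.0056 -0.0022 0 0 0.25; 0.0056 -0.0022 0 0 0.25; 0.0028 -0.0011 0 0 0.25; 0 0 0 0 0.25"

```text
t: 6.08
eef_pos: [0.6203, -0.0449, 0.0952]
eef_rot: [0.585, 3.086, -0.0]
wrist_force: [-0.3, -0.5, -0.6]
width: 0.0215
```

```bash
python3 -c "
from h import *
look('5')"
```

```text
6.0833 [ 0.62031811 -0.04485139  0.09517883] [-16.8   0.1] 158.54009455132555 0.02151532616101595 [-0.31057796 -0.5086824  -0.61321139]
```

View pics/m5.png

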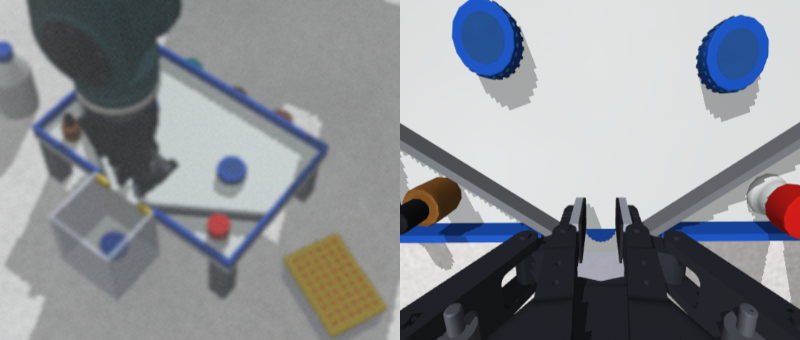

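>>> move_arm --commands "0 0 0.035 0 0.25; -0.0163 -0.0042 0 1 0.25; -0.0163 -0.0042 0 1 0.25; -0.0163 -0.0042 0 1 0.25; -0.0163 -0.0042 0 1 0.25"

```text
t: 6.6
eef_pos: [0.5535, -0.0613, 0.1304]
eef_rot: [0.032, 3.141, -0.0]
wrist_force: [0.3, -0.9, 0.3]
width: 0.0215
```

>>> move_arm --commands "-0.0163 -0.0042 0 1 0.25; -0.0163 -0.0042 0 1 0.25; -0.0163 -0.0042 0 1 0.25; -0.0163 -0.0042 0 1 0.25; -0.0163 -0.0042 0 1 0.25"

```text
t: 7.02
eef_pos: [0.4719, -0.0823, 0.1303]
eef_rot: [-0.648, 3.074, -0.0]
wrist_force: [0.6, 1.0, 0.4]
width: 0.0215
```

>>> move_arm --commands "0 0 0 0 0.25; 0 0 0 0 0.25"

```text
t: 7.18
eef_pos: [0.4726, -0.0823, 0.1306]
eef_rot: [-0.638, 3.076, -0.0]
wrist_force: [-0.1, -0.9, -0.0]
width: 0.0214
```

```bash
python3 -c "
from h import *
look('6')
import pickle; c=wristpose(); pickle.dump(c,open('w6.pkl','wb'))"
```

```text
7.1833 [ 0.47255716 -0.08234619  0.13060847] [-141.   -88.3] -156.5558460846496 0.02142140049938157 [-0.07837402 -0.86674743 -0.01766437]
```

View pics/m6.png

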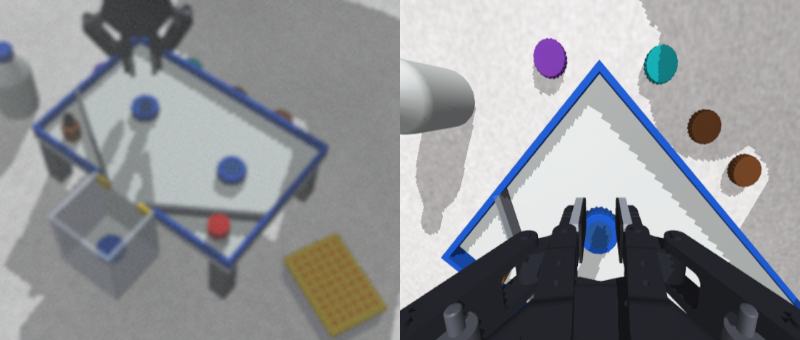

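```bash
python3 - <<'E'
from h import *
import pickle
c=pickle.load(open('w6.pkl','rb'))
for v in (258,286): print(np.round(w2t(ray(c,279,v,.104),T)*1e3,1))
cv2.imwrite('pics/w6c.png',cv2.resize(c['frame'][220:340,200:360,::-1],None,fx=4,fy=4))
E
```

```text
[-133.3  -79.5]
[-119.5  -65.9]
```

View pics/w6c.png

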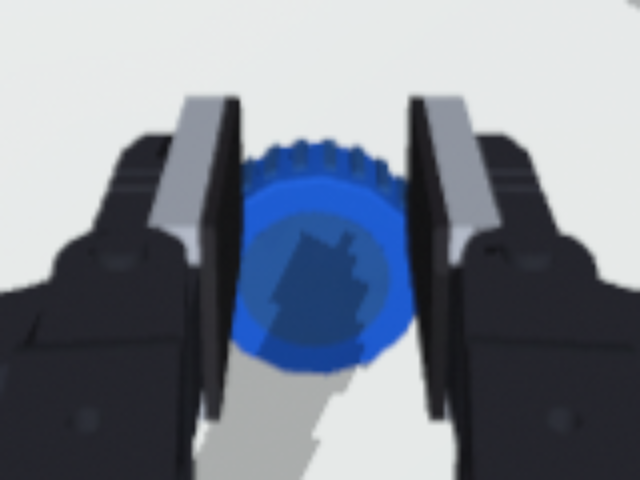

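>>> move_arm --commands "-0.0046 -0.002 0 0 0.25; 0 0 -0.015 0 0.25; 0 0 -0.015 0 0.25; 0 0 -0.005 0 0.25; 0 0 0 0 0.25"

```text
t: 7.75
eef_pos: [0.4677, -0.0841, 0.0943]
eef_rot: [0.64, -3.074, -0.002]
wrist_force: [-0.4, -0.3, 0.6]
width: 0.0215
```

```bash
python3 -c "
from h import *
look('7')"
```

```text
7.75 [ 0.46768342 -0.0840656   0.09431479] [-145.   -91.7] -156.4587714377269 0.021451835589446324 [-0.43430199 -0.25179895  0.61590048]
```

View pics/m7.png

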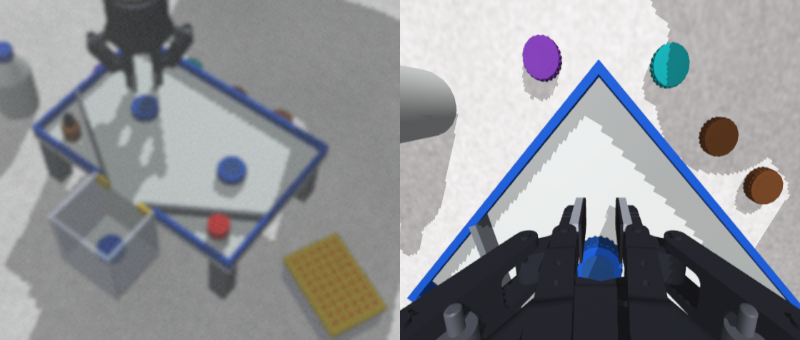

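>>> move_arm --commands "0.0055 0.0024 0 0 0.25; 0.0055 0.0024 0 0 0.25; 0.0055 0.0024 0 0 0.25; 0.0055 0.0024 0 0 0.25; 0.0064 0.0028 0 0 0.25"

```text
t: 8.27
eef_pos: [0.4975, -0.0716, 0.0954]
eef_rot: [-0.641, 3.075, -0.0]
wrist_force: [-0.0, 0.2, 0.5]
width: 0.0211
```

>>> move_arm --commands "0.0064 0.0028 0 0 0.25; 0.0064 0.0028 0 0 0.25; 0.0064 0.0028 0 0 0.25; 0.0064 0.0028 0 0 0.25; 0.0064 0.0028 0 0 0.25"

```text
t: 8.68
eef_pos: [0.5294, -0.0576, 0.0952]
eef_rot: [0.641, -3.075, -0.0]
wrist_force: [-0.0, 0.4, 0.6]
width: 0.0213
```

>>> move_arm --commands "0.0064 0.0028 0 0 0.25; 0.0064 0.0028 0 0 0.25; 0.0064 0.0028 0 0 0.25; 0.0064 0.0028 0 0 0.25; 0 0 0 0 0.25"

```text
t: 9.1
eef_pos: [0.5556, -0.0463, 0.0952]
eef_rot: [-0.642, 3.075, -0.0]
wrist_force: [0.1, 0.5, -0.8]
width: 0.0215
```

```bash
python3 -c "
from h import *
look('8')"
```

```text
9.1 [ 0.55555799 -0.04631976  0.09521426] [-76.7 -24.7] -156.42176388505996 0.02150638306101585 [ 0.09862828  0.46066695 -0.78869696]
```

View pics/m8.png

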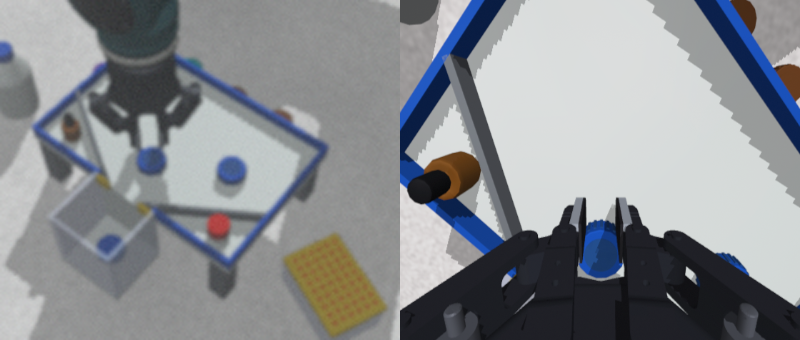

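>>> move_arm --commands "0.0055 0.0024 0 0 0.25; 0.0027 0.0012 0 0 0.25; 0 0 0 0 0.25; -0.009 -0.004 0 0 0.25; 0 0 0.035 0 0.25"

```text
t: 9.62
eef_pos: [0.5487, -0.0468, 0.1254]
eef_rot: [0.639, -3.066, -0.006]
wrist_force: [0.5, -0.3, -1.6]
width: 0.0212
```

>>> move_arm --commands "-0.0005 0.0031 0 -1 0.25; -0.0005 0.0031 0 -1 0.25; -0.0005 0.0031 0 -1 0.25; -0.0005 0.0031 0 -1 0.25; -0.0005 0.0031 0 -1 0.25"

```text
t: 10.03
eef_pos: [0.5502, -0.0318, 0.1303]
eef_rot: [-0.047, -3.141, 0.0]
wrist_force: [0.6, -0.4, 0.2]
width: 0.0213
```

>>> move_arm --commands "-0.0005 0.0031 0 -1 0.25; -0.0005 0.0031 0 -1 0.25; -0.0005 0.0031 0 -1 0.25; -0.0005 0.0031 0 -1 0.25; 0 0 0 0 0.25"

```text
t: 10.45
eef_pos: [0.5482, -0.0191, 0.1303]
eef_rot: [-0.591, -3.085, 0.0]
wrist_force: [0.4, -0.1, 0.8]
width: 0.0211
```

```bash
python3 -c "
from h import *
look('9')
import pickle; c=wristpose(); pickle.dump(c,open('w9.pkl','wb'))
cv2.imwrite('pics/w9c.png',cv2.resize(c['frame'][220:340,200:360,::-1],None,fx=4,fy=4))"
```

```text
10.45 [ 0.54822014 -0.01910282  0.13031919] [-93.4  -2. ] 158.32665030888987 0.021149494936706516 [ 0.35818689 -0.09178669  0.80849089]
```

View pics/m9.png

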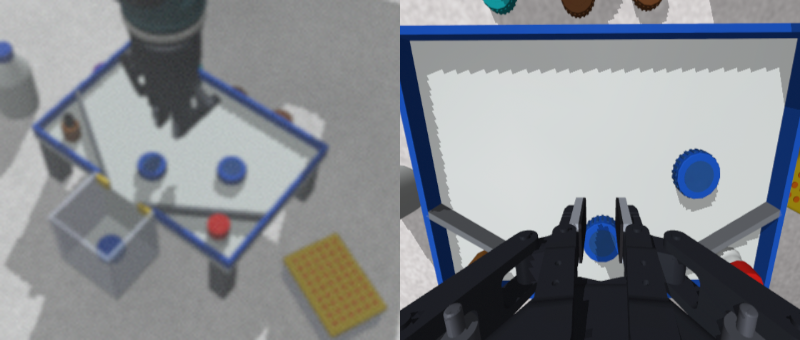

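View pics/w9c.png

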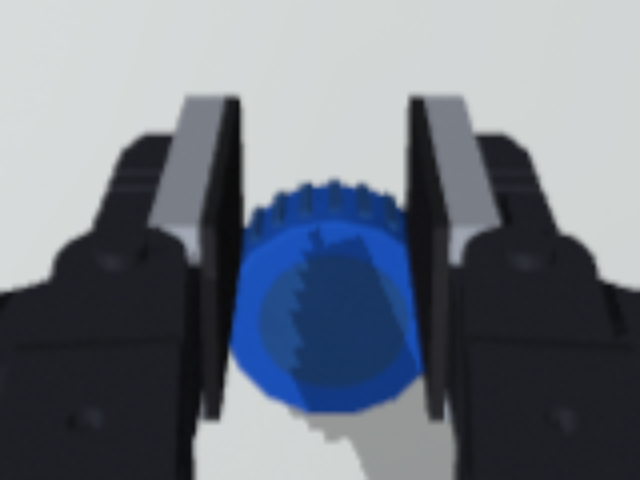

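>>> move_arm --commands "0.0007 0.0019 -0.015 0 0.25; 0 0 -0.015 0 0.25; 0 0 -0.005 0 0.25; 0.0056 -0.0022 0 0 0.25; 0.0056 -0.0022 0 0 0.25"

```text
t: 11.02
eef_pos: [0.5613, -0.022, 0.0957]
eef_rot: [0.583, 3.087, -0.0]
wrist_force: [0.4, -0.4, 0.2]
width: 0.0211
```

>>> move_arm --commands "0.0056 -0.0022 0 0 0.25; 0.0056 -0.0022 0 0 0.25; 0.0056 -0.0022 0 0 0.25; 0.0056 -0.0022 0 0 0.25; 0.0056 -0.0022 0 0 0.25"

```text
t: 11.43
eef_pos: [0.5897, -0.033, 0.0954]
eef_rot: [0.584, 3.086, 0.0]
wrist_force: [0.1, 0.4, -0.2]
width: 0.0214
```

>>> move_arm --commands "0.0056 -0.0022 0 0 0.25; 0.0056 -0.0022 0 0 0.25; 0.0056 -0.0022 0 0 0.25; 0 0 0 0 0.25"

```text
t: 11.77
eef_pos: [0.6068, -0.0398, 0.0952]
eef_rot: [0.585, 3.086, -0.0]
wrist_force: [-0.8, -1.2, 0.1]
width: 0.0213
```

```bash
python3 -c "
from h import *
look('10')"
```

```text
11.7667 [ 0.60682558 -0.03978066  0.09516258] [-31.3  -0.1] 158.5398635466649 0.02132625694097116 [-0.84376469 -1.15297744  0.10774584]
```

View pics/m10.png

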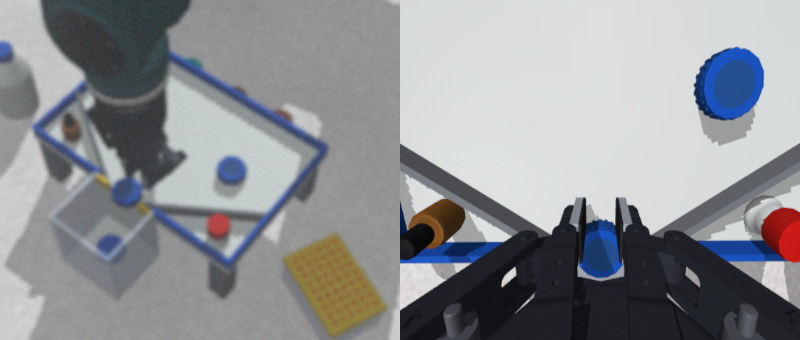

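>>> move_arm --commands "0.0056 -0.0022 0 0 0.25; 0.0056 -0.0022 0 0 0.25; 0.0024 -0.0009 0 0 0.25; 0 0 0 0 0.25; 0 0 0 0 0.25"

```text
t: 12.28
eef_pos: [0.6194, -0.0447, 0.0952]
eef_rot: [-0.585, -3.087, 0.0]
wrist_force: [0.9, 0.9, -0.1]
width: 0.0214
```

```bash
python3 -c "
from h import *
look('11')"
```

```text
12.2833 [ 0.61941215 -0.04469444  0.09516026] [-17.7  -0.1] 158.54736974925126 0.021435507375289844 [ 0.89213055  0.85007081 -0.09485934]
```

View pics/m11.png

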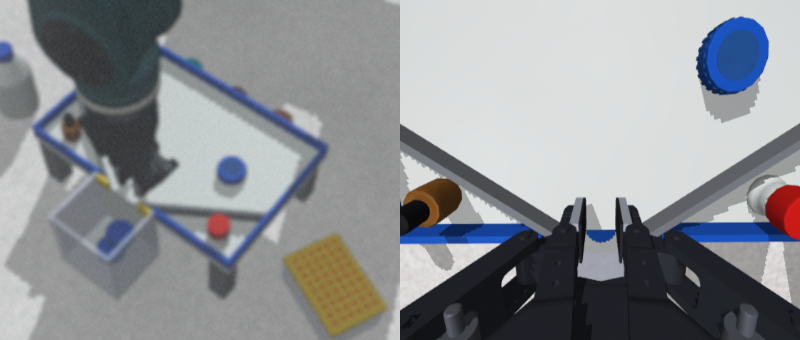

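>>> move_arm --commands "0 0 0.035 0 0.25; -0.0059 0.0131 0 -1 0.25; -0.0059 0.0131 0 -1 0.25; -0.0059 0.0131 0 -1 0.25; -0.0059 0.0131 0 -1 0.25"

```text
t: 12.8
eef_pos: [0.5953, 0.0083, 0.1305]
eef_rot: [1.118, 2.936, 0.0]
wrist_force: [-0.4, -0.1, 0.1]
width: 0.0216
```

>>> move_arm --commands "-0.0059 0.0131 0 -1 0.25; -0.0059 0.0131 0 -1 0.25; -0.0059 0.0131 0 -1 0.25; -0.0059 0.0131 0 -1 0.25; -0.0059 0.0131 0 -1 0.25"

```text
t: 13.22
eef_pos: [0.5657, 0.0739, 0.1304]
eef_rot: [1.727, 2.624, 0.0]
wrist_force: [0.6, 0.1, 0.4]
width: 0.0214
```

>>> move_arm --commands "-0.0059 0.0131 0 -1 0.25; -0.0059 0.0131 0 -1 0.25; 0 0 0 0 0.25; 0 0 0 0 0.25"

```text
t: 13.55
eef_pos: [0.5542, 0.0998, 0.1304]
eef_rot: [1.94, 2.471, 0.0]
wrist_force: [-0.7, 0.2, 0.8]
width: 0.0213
```

```bash
python3 -c "
from h import *
look('12')
f=cv2.imread('pics/scene12.png')[205:275,185:260]; cv2.imwrite('pics/s12c.png',cv2.resize(f,None,fx=6,fy=6,interpolation=cv2.INTER_CUBIC))
g=cv2.imread('pics/wrist12.png')[220:340,200:360];cv2.imwrite('pics/w12c.png',cv2.resize(g,None,fx=4,fy=4))"
```

```text
13.55 [0.55421324 0.0997912  0.13043633] [-130.8  111. ] 103.73040531634021 0.021258278050951155 [-0.65253806  0.2496686   0.75711841]
```

View pics/m12.png

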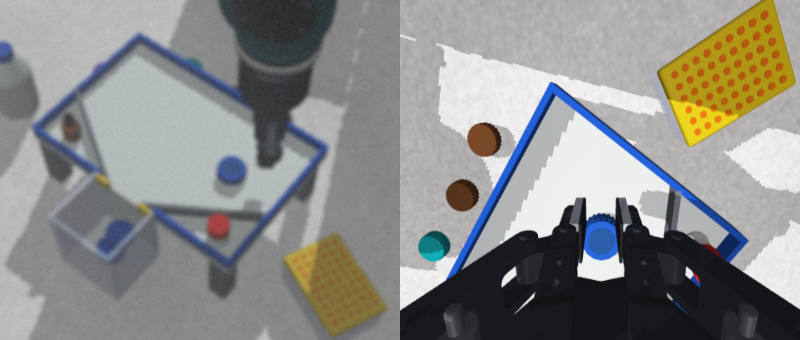

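View pics/s12c.png

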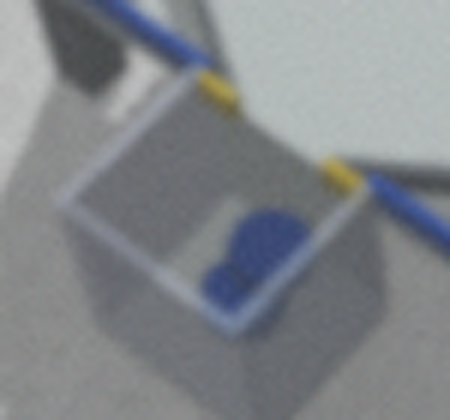

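View pics/w12c.png

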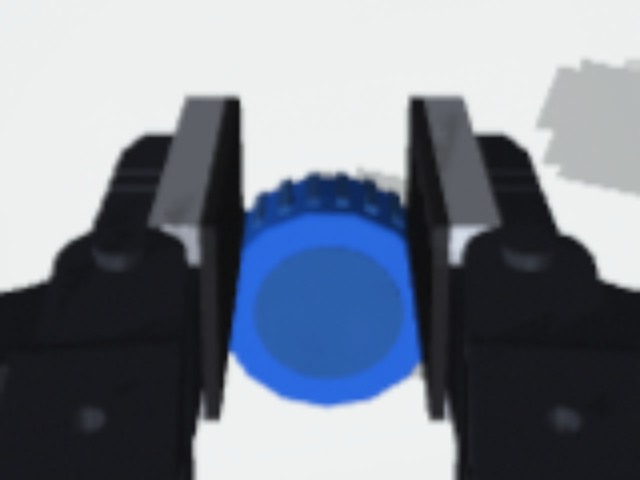

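>>> move_arm --commands "0 0 -0.015 0 0.25; 0 0 -0.015 0 0.25; 0 0 -0.005 0 0.25; 0 0 0 0 0.25; 0.0014 -0.0058 0 0 0.25"

```text
t: 14.07
eef_pos: [0.5558, 0.0937, 0.0956]
eef_rot: [-1.942, -2.469, 0.0]
wrist_force: [0.1, -0.0, 0.5]
width: 0.0213
```

>>> move_arm --commands "0.0014 -0.0058 0 0 0.25; 0.0014 -0.0058 0 0 0.25; 0.0014 -0.0058 0 0 0.25; 0.0014 -0.0058 0 0 0.25; 0.0014 -0.0058 0 0 0.25"

```text
t: 14.48
eef_pos: [0.5631, 0.0639, 0.0955]
eef_rot: [1.944, 2.468, 0.0]
wrist_force: [0.5, 0.2, -0.4]
width: 0.0216
```

>>> move_arm --commands "0.0017 -0.0068 0 0 0.25; 0.0017 -0.0068 0 0 0.25; 0.0017 -0.0068 0 0 0.25; 0.0017 -0.0068 0 0 0.25; 0.0017 -0.0068 0 0 0.25"

```text
t: 14.9
eef_pos: [0.5715, 0.03, 0.0953]
eef_rot: [-1.944, -2.468, -0.0]
wrist_force: [-0.6, 0.1, -0.2]
width: 0.0207
```

>>> move_arm --commands "0.0017 -0.0068 0 0 0.25; 0.0017 -0.0068 0 0 0.25; 0.0017 -0.0068 0 0 0.25; 0 0 0 0 0.25"

```text
t: 15.23
eef_pos: [0.5768, 0.009, 0.0952]
eef_rot: [1.945, 2.467, -0.0]
wrist_force: [0.1, 0.3, -0.0]
width: 0.0211
```

```bash
python3 -c "
from h import *
look('13')"
```

```text
15.2333 [0.57681028 0.00902173 0.09523025] [-76.9  34.6] 103.49803423283473 0.021072940306704004 [ 0.06751302  0.27482455 -0.01332483]
```

View pics/m13.png

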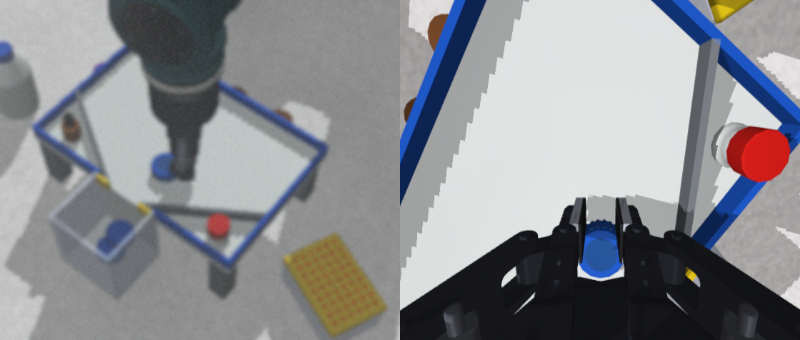

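>>> move_arm --commands "0.0014 -0.0057 0 0 0.25; 0.0014 -0.0057 0 0 0.25; 0.0012 -0.005 0 0 0.25; 0 0 0 0 0.25; -0.0024 0.0097 0 0 0.25"

```text
t: 15.75
eef_pos: [0.5785, 0.0025, 0.0952]
eef_rot: [1.946, 2.466, -0.0]
wrist_force: [-0.0, 0.5, -0.1]
width: 0.0212
```

>>> move_arm --commands "0 0 0.035 0 0.25; 0 0 0 0 0.25; -0.0026 -0.0018 0 1 0.25; -0.0026 -0.0018 0 1 0.25; -0.0026 -0.0018 0 1 0.25"

```text
t: 16.17
eef_pos: [0.5701, -0.0011, 0.1306]
eef_rot: [1.598, 2.704, 0.001]
wrist_force: [-0.7, -0.4, 0.0]
width: 0.0212
```

>>> move_arm --commands "-0.0026 -0.0018 0 1 0.25; -0.0026 -0.0018 0 1 0.25; -0.0026 -0.0018 0 1 0.25; -0.0026 -0.0018 0 1 0.25; -0.0026 -0.0018 0 1 0.25"

```text
t: 16.58
eef_pos: [0.557, -0.0102, 0.1305]
eef_rot: [0.975, 2.986, 0.0]
wrist_force: [-0.2, 0.1, -0.3]
width: 0.0215
```

>>> move_arm --commands "-0.0026 -0.0018 0 1 0.25; -0.0026 -0.0018 0 1 0.25; -0.0026 -0.0018 0 1 0.25; 0 0 0 0 0.25; 0 0 0 0 0.25"

```text
t: 17.0
eef_pos: [0.5494, -0.0157, 0.1305]
eef_rot: [0.588, 3.086, 0.0]
wrist_force: [0.1, 1.0, -0.5]
width: 0.0211
```

```bash
python3 -c "
from h import *
look('14')
g=cv2.imread('pics/wrist14.png')[220:340,200:360];cv2.imwrite('pics/w14c.png',cv2.resize(g,None,fx=4,fy=4))"
```

```text
17.0 [ 0.5494343  -0.01571104  0.13047026] [-93.5   1.6] 158.4083489517115 0.02108209715862177 [ 0.1384774   1.03648949 -0.45521898]
```

View pics/m14.png

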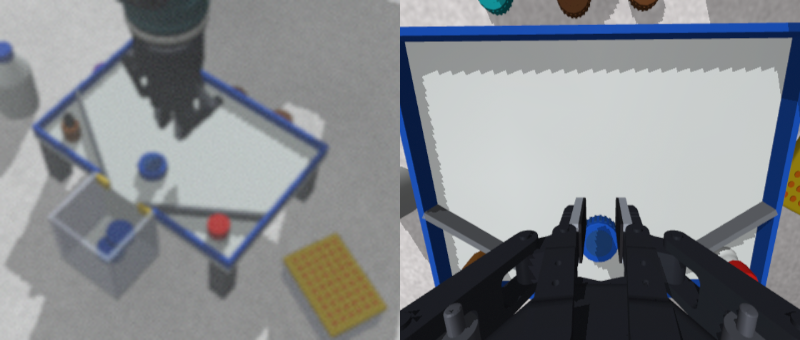

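View pics/w14c.png

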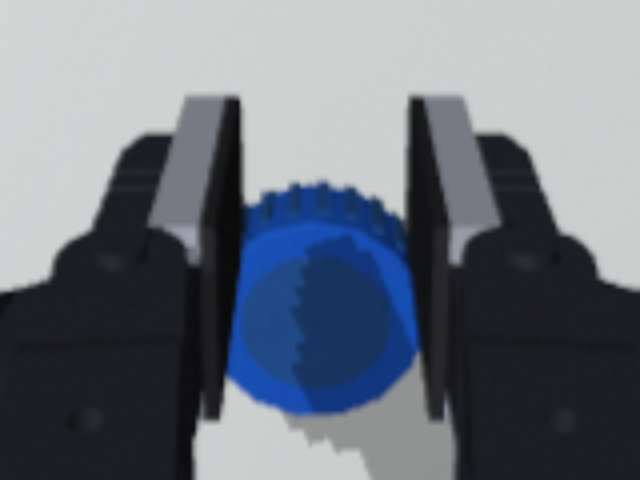

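>>> move_arm --commands "-0.0006 -0.0015 -0.015 0 0.25; 0 0 -0.015 0 0.25; 0 0 -0.005 0 0.25; 0.0056 -0.0022 0 0 0.25; 0.0056 -0.0022 0 0 0.25"

```text
t: 17.52
eef_pos: [0.5605, -0.0221, 0.0957]
eef_rot: [-0.586, -3.087, -0.0]
wrist_force: [-0.5, -0.5, 0.4]
width: 0.0213
```

>>> move_arm --commands "0.0056 -0.0022 0 0 0.25; 0.0056 -0.0022 0 0 0.25; 0.0056 -0.0022 0 0 0.25; 0.0056 -0.0022 0 0 0.25; 0.0056 -0.0022 0 0 0.25"

```text
t: 17.93
eef_pos: [0.5888, -0.0334, 0.0954]
eef_rot: [0.585, 3.086, 0.0]
wrist_force: [-0.3, -0.7, -0.6]
width: 0.0208
```

>>> move_arm --commands "0.0056 -0.0022 0 0 0.25; 0.0056 -0.0022 0 0 0.25; 0.0056 -0.0022 0 0 0.25; 0 0 0 0 0.25"

```text
t: 18.27
eef_pos: [0.6059, -0.0402, 0.0952]
eef_rot: [0.585, 3.086, -0.0]
wrist_force: [0.1, -1.0, -0.5]
width: 0.0211
```

>>> move_arm --commands "0.0056 -0.0022 0 0 0.25; 0.0056 -0.0022 0 0 0.25; 0.0026 -0.001 0 0 0.25; 0 0 0 0 0.25; 0 0 0 0 0.25"

```text
t: 18.68
eef_pos: [0.6187, -0.0451, 0.0952]
eef_rot: [-0.585, -3.087, -0.0]
wrist_force: [0.3, 0.9, 0.9]
width: 0.0215
```

```bash
python3 -c "
from h import *
look('15')"
```

```text
18.6833 [ 0.61868651 -0.0451373   0.0952034 ] [-18.3  -0.8] 158.55027752340098 0.02153054078350381 [0.3433002  0.94297847 0.9342278 ]
```

View pics/m15.png

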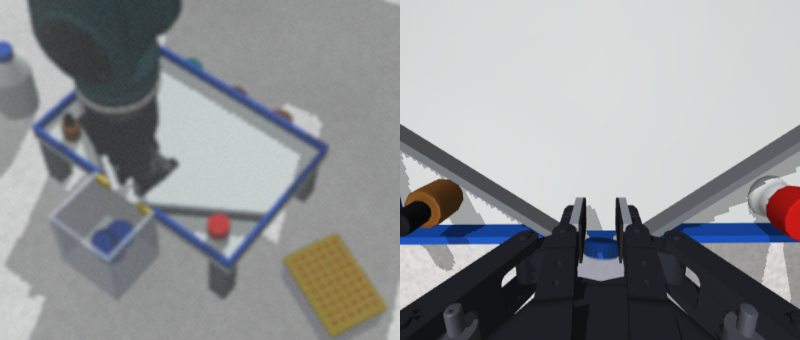

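>>> move_arm --commands "-0.0056 0.0022 0 0 0.25; 0 0 0.035 0 0.25; -0.02 0.02 0.02 0 0.25; -0.03 0.03 0.02 0 0.25; -0.03 0.03 0 0 0.25"

```text
t: 19.2
eef_pos: [0.5373, 0.0334, 0.1709]
eef_rot: [0.586, 3.082, 0.001]
wrist_force: [1.0, 0.8, -0.1]
width: 0.0217
```

>>> move_arm --commands "-0.03 0.03 0 0 0.25; -0.03 0.03 0 0 0.25; 0 0 0 0 0.25; 0 0 0 0 0.25"

```text
t: 19.53
eef_pos: [0.4763, 0.0934, 0.1686]
eef_rot: [0.58, 3.087, 0.0]
wrist_force: [0.7, 0.1, 0.3]
width: 0.0211
```

```bash
python3 -c "
from h import *
look('16'); c=shot('top','top16.png')
f=cv2.imread('pics/scene16.png')[205:275,185:260]; g=cv2.imread('pics/top16.png')[130:200,280:355]
cv2.imwrite('pics/s16c.png',np.hstack([cv2.resize(i,(400,373),interpolation=cv2.INTER_CUBIC) for i in (f,g)]))"
```

```text
19.5333 [0.47628419 0.09337498 0.16855951] [-201.1   76.8] 158.7020567300009 0.021082639990465737 [0.70934302 0.09455247 0.25228529]
```

View pics/m16.png

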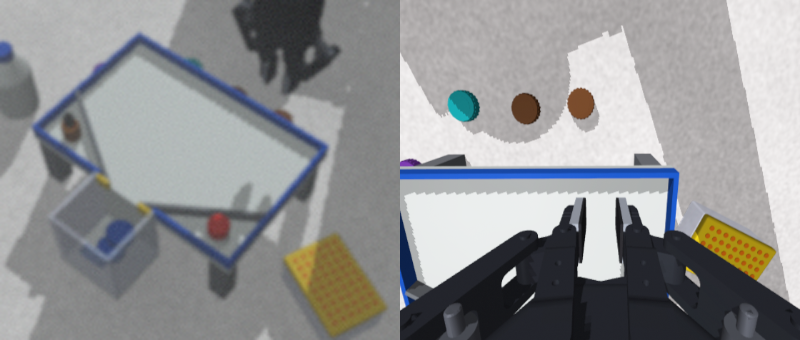

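View pics/s16c.png

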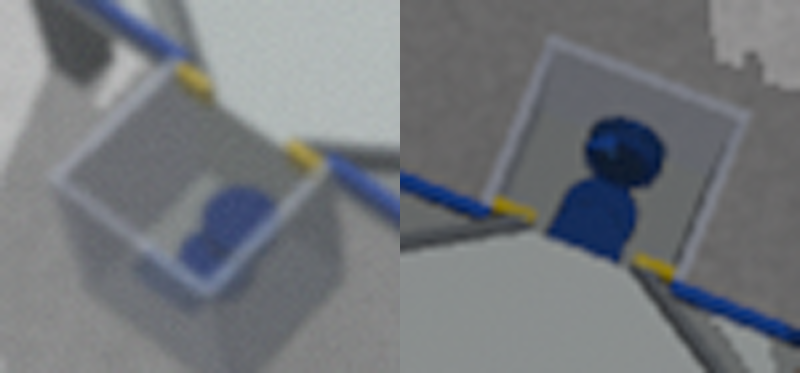

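>>> move_arm --commands "0 0 0.04 0 0.25; 0 0 0.04 0 0.25; 0.025 -0.019 0 0 0.25; 0.025 -0.019 0 0 0.25; 0.025 -0.019 0 0 0.25"

```text
t: 20.1
eef_pos: [0.5548, 0.0334, 0.2485]
eef_rot: [0.586, 3.085, 0.0]
wrist_force: [0.7, 0.5, 0.5]
width: 0.0218
```

>>> move_arm --commands "0.025 -0.019 0 0 0.25; 0.025 -0.019 0 0 0.25; 0.025 -0.019 0 0 0.25; 0.025 -0.019 0 0 0.25; 0.025 -0.019 0 0 0.25"

```text
t: 20.52
eef_pos: [0.6794, -0.0624, 0.2473]
eef_rot: [-0.587, -3.086, 0.0]
wrist_force: [0.2, 0.5, 0.0]
width: 0.0214
```

>>> move_arm --commands "0.02 -0.015 0 0 0.25; 0 0 0 0 0.25; 0 0 0 0 0.25"

```text
t: 20.77
eef_pos: [0.6989, -0.077, 0.2462]
eef_rot: [-0.588, -3.084, -0.0]
wrist_force: [0.3, 0.0, 0.4]
width: 0.0216
```

```bash
python3 -c "
from h import *
import pickle
c=wristpose(); pickle.dump(c,open('w17.pkl','wb')); cv2.imwrite('pics/w17.png',c['frame'][:,:,::-1]); print(arm.observe()['eef_pos'])
P=np.array([[*t2w(p,T),z] for p in [(0,.042),(0,-.042),(.076,-.042),(.076,.042)] for z in (.09,.006)]); print(np.round(project(c,P)))"
```

```text
[ 0.69822304 -0.07601761  0.24695284]
[[324. 127.]
 [315. 126.]
 [237. 127.]
 [247. 127.]
 [241. 203.]
 [249. 187.]
 [322. 203.]
 [313. 187.]]
```

View pics/w17.png

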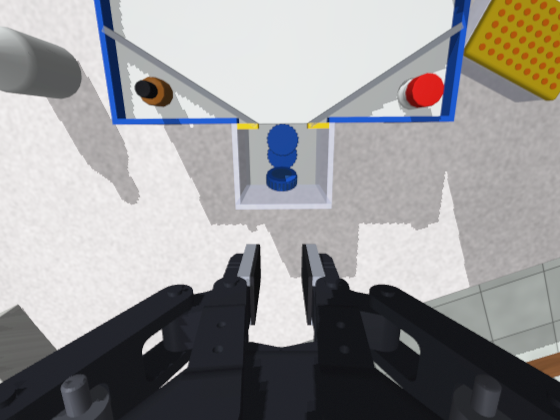

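```bash
python3 -c "
from h import *
import pickle
c=pickle.load(open('w17.pkl','rb'))
cv2.imwrite('pics/w17c.png',cv2.resize(c['frame'][110:215,225:345,::-1],None,fx=6,fy=5.6,interpolation=cv2.INTER_CUBIC))
for z in (.09,.07,.05,.03,.02): 
  p=t2w([(.018,0)],T)[0]; a=t2w([[.018,-.018],[.018,.018]],T); print(z,np.round(project(c,[[*q,z] for q in a]),1).tolist())
"
```

```text
0.09 [[262.5, 146.1], [299.1, 145.9]]
0.07 [[263.6, 144.9], [298.0, 144.6]]
0.05 [[264.6, 143.7], [297.0, 143.5]]
0.03 [[265.5, 142.7], [296.1, 142.5]]
0.02 [[265.9, 142.3], [295.7, 142.1]]
```

View pics/w17c.png

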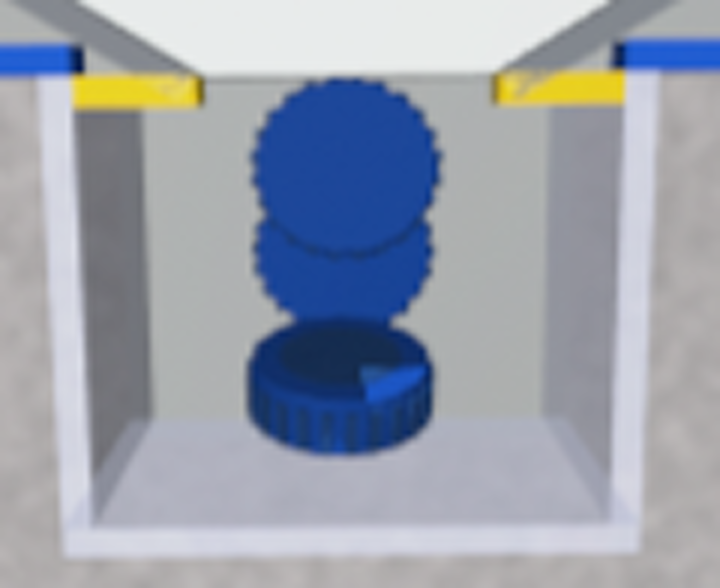

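```bash
python3 -c "
from h import *
print(arm.observe()['t'], arm.observe()['wrist_force']); print(arm.sign_off())"
```

```text
20.8167 [-0.19009272 -0.40690061  0.70679668]
the job is handed in; nothing more can be done
None
```

I swept all three blue caps through the gate one at a time (cap nearest the axis first, then the right one, then the left). I pushed lightly with the slightly opened fingertips, and handed the job in at about 20.8 s of the 69 s. Images after each of the first two pushes showed that cap in the slot before I started the next.

**Last checks:**
- The final wrist picture shows all three caps in the slot. One is tilted against another. From its apparent size, the upper cap's top sits at about 0.04 m, roughly 50 mm below the deck.
- The vial and jar stand upright, and neither they nor the box and bottle look moved in the pictures. I judged this by eye and did not measure it.
- Wrist force readings stayed around 1 N (1.6 N at most), and the arm was clear of everything at hand-in.

**Disagreements:**
- One early fit of the tray from the scene camera was about 5 cm off. On a recheck I could not find the cause. The recomputed top and scene positions agreed to about 2 mm for the caps and 5 mm for the tray, so I used the top-camera fit.
- The wrist camera at first put the caps about 7 mm off the top view. About 4 mm of that was because I had aimed at the cap's side instead of its top face. I used averages for the rest.

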